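Tare the bench scale with its recessed zero wheel

ROBOT

A 6-joint arm with a two-finger parallel gripper is mounted at the origin on the work surface. World frame = base frame: x ahead of the robot, y to its left, z up, the work surface at z = 0. Lengths are in m, angles in rad, forces in N, time in s.
With the tool pointing down it reaches from about 0.25 to 0.775 m from the base axis. Payload 4 kg.
Tool frame: the origin (TCP) lies at the very end of the fingers, on their centre line; the grasp point (between the pads) lies 19 mm behind it; x points along the fingers, y is the direction in which the jaws open and shut, and the axes are right-handed (so a half turn about x gives the same grasp; the last joint's range is limited). The gripper opens to 85 mm and grips with 20 to 120 N. Pads are 22 mm wide; open, the fingers measure 114 mm over their backs; the gripper's body (76 mm by 85 mm) begins 54 mm behind the grasp point. The pads swing forward as they close: fully open they stand 13 mm farther back than shut.
Start: joints at [1.074, 0.087, 1.371, -0, 1.684, -0.103], TCP at [0.211, 0.508, 0.231] pointing down, gripper open.
Joint ranges: [-3.1, 3.1], [-0.76, 2.03], [0.27, 2.55], [-1.08, 4.22], [0.17, 2.65], [-2.57, 2.57]. Speed limits (rad/s): [2.79, 2.79, 3.14, 3.14, 3.14, 3.14].

INTERFACE

Orientations are given as a rotation vector (axis times angle).
In Python, from plant import env gives the robot as it stands.
- The arm moves only by the tool drive_tool, never from a script. Its argument "increments" is a list that holds one entry, the list of rows, each a list of 5 numbers: the shift along the tool's x, y, z in cm, then the turn about the tool's x in rad, then the closure, from 0 (fully open) to 1 (shut). A call has 1 to 20 rows; each row shifts and turns the commanded pose from where the row before left it, along the tool's axes as they then stand; what a row does not reach is not made up. A row lasts 1/8 s, in which the tool goes at most 62.5 mm and 10.7 degrees, less where a joint would pass 70% of its speed; a pose out of reach is approached as far as the arm can. A call is refused whole if a number of a shift passes 6.25 or a number of a turn 0.188, either way. A call with a gripper value outside its range is refused whole. The fingers move at their own pace and stop on an object; the grip force is fixed at half the most. Time passes only in rows, so rows that do not move let the fingers close. It gives the time, the measured TCP pose, the force and the opening at its end, in the units of the state.
- env.observe(): the state, without advancing time (a new reading comes with each control period).
- env.get_image(name): name is "scene" or "side" or "wrist"; returns the picture (400x640x3 uint8, red, green, blue); there is no depth.
- env.camera_model(name): a dict with "fov_y" (degrees; the focal length in pixels is half the picture's height over the tangent of half this angle, whatever the lens; pixels are square), "cx", "cy" (the principal point, pixels), "position" and "orientation" of the camera in the world; the wrist camera has in their place "T_tool_cam" (4x4, takes a point from camera to tool coordinates, whose origin is the TCP and whose axes are the tool frame's). Camera axes: x right, y down, z forward; pixel columns grow to the right and rows downward; lengths in m; the calibration is good to about 2 mm. A picture is of the moment at which its call begins: read the wrist's pose just before it. camera_model takes no time and is no camera call.
- env.sign_off(): hands the job in, once; it reports no verdict.
The state is a dict: "time": time; "q": joint angles; "joint_vel": joint speeds; "joint_efforts": joint torques, N m; "tcp_pos": TCP position; "tcp_rot": TCP orientation; "contact_force": force on the tool from outside, world axes, zero at the start; "torque": the same for the moment, N m; "grip_width": opening from 0.0 (shut) to 1.0 (fully open).
Only numpy, scipy, OpenCV 4.12 (cv2) and the standard library are available. Lean on these libraries where they do the work, as an engineer would, in place of code of your own. Each camera call takes 0.05 s, during which the arm holds its last target.

TASK

Tare the bench scale for the empty tray that stands on its pan, ready for weighing clay: slide the dust cover right open, roll the recessed zero wheel by its exposed rim until the long zero mark of the turning dial stands under the pointer, then slide the cover fully shut again. Leave the tray standing on the pan and do not disturb the other things on the bench.

Things in the scene. Friction and masses are not known exactly. Their poses are not given: they have to be found in the camera images.
- scale: grey bench scale, fixed, 290 (x) x 380 (y) x 75 mm to its flat deck. Origin under its centre at bench level; front at -x, y to its left. Dial rear left, pan rear right, cover along the front. Under the shut cover is the wheel compartment, an open recess in the deck, 50 (x) x 84 (y) mm, floor 10 mm below the deck, centred 100 mm in front (-x) and 95 mm left (+y) of the scale's centre.
- wheel_top (a point): top of the zero wheel's rim, fixed in the scale at the compartment's centre: 72 mm above the bench, 7 above the recess floor, 3 below the deck. Knurled steel wheel, 40 mm across, 12 wide, axle along the scale's x, 20 mm lower; only the top of the rim shows, about 30 mm of y. Drag a fingertip over it along y. Rigidly mounted; turns with about 1.3 N at the rim and stays put.
- zero_wheel (a joint): turn of the zero wheel in rad, positive when the top of its rim moves to the scale's +y (left); stops at -4.5 and 4.5. It is geared to the dial plate: -1 rad (20 mm of rim, to the scale's -y, right) turns the dial 0.35 rad clockwise seen from above; rolling to +y turns it anticlockwise.
- dial_centre (a point): pivot of dial plate and pointer: centre of the round white dial (under glass; 156 mm over its steel bezel, which stands 15 mm above the deck). It lies 145 mm behind (+x of) the wheel's top and at the same y in the scale.
- zero_mark (a point): zero mark of the turning dial plate, at the pointer tip's radius, 58 mm from the dial centre: the longest, widest line of the dial. From it 50 divisions of 6 degrees run clockwise seen from above; the last 60 degrees before it are blank. Black marks on white. The zero wheel turns it; the load does not.
- pointer_tip (a point): tip of the slim black pointer, 58 mm from the dial centre; starts 0.6 to 1.6 rad clockwise of the zero mark. The load on the pan turns it (about 1.3 rad clockwise per kg), so touching the pan disturbs it; the zero wheel does not. The tray's weight is not known beforehand.
- cover (a joint): travel of the dust cover in m: 0 = fully shut against its stop, 0.092 = fully open. Opening slides it to the scale's -y (right); it starts shut or nearly so. It slides with about 1.5 N and stays where it is left.
- cover_rib (a point): middle of the top edge of the cover's finger rib, 91 mm above the bench; above the wheel's top when shut. The cover is a flat aluminium plate, 60 (x) x 98 (y) x 3 mm, on the deck between two rails 6 mm high; the rib at its centre is 36 mm long (x), 9 mm wide (y), 13 mm above the plate. Pinch it, or push it from either side.
- pan: square-cornered steel weighing plate of the scale, 150 (x) x 160 (y) x 5 mm, sprung; origin at the centre of its underside, 97 mm above the bench when unloaded.
- tray: empty open steel tray, 120 x 140 x 32 mm, loose, standing on the pan; origin under its centre; its rim is about 132 mm above the bench.
- arch_tile: arched clay roof tile with a pressed rosette, 155 mm long, about 150 mm wide, 40 mm high; leave alone.
- brick_a: clay brick 190 x 90 x 50 mm; leave alone.
- brick_b: clay brick 190 x 90 x 50 mm; leave alone.
- mallet: wooden mallet lying on its side, 225 mm long, 60 mm high; leave alone.
- brush: hand brush lying on the bench; leave alone.
- scraper: spatula-shaped scraper, 190 mm, lying to the right of the scale; leave alone.
- tin: plain tin, 66 mm across, 100 mm tall, to the left of the scale; leave alone.
Not all that is in view belongs to the job. What is shaped like the tray but green or purple is not meant.

How it is judged:
On the way, in this order (a step that is already met when the one before it is completed fails the run):
1. the dust cover is slid open, at least 70 mm of its 92 mm (value of joint cover above 0.07 m), for 0.2 s.
2. with the cover open, the zero mark is brought under the pointer, within half a division (value of joint cover above 0.05 m and horizontal distance between pointer_tip and zero_mark below 0.0032 m), for 0.2 s.
At the end, for the whole second after the job is handed in: The zero mark rests within 3.2 mm (half a division) of the pointer's tip, the cover is shut to within 5 mm of its stop, and the tray stands level and at rest on the pan, within 30 mm of its centre (horizontal distance between pointer_tip and zero_mark below 0.0032 m and value of joint cover below 0.005 m and horizontal distance between tray and pan below 0.03 m and angle between tray's own z axis and vertical below 0.1 rad and linear speed of tray below 0.02 m/s); the robot touches nothing.
It fails at once if the tray is pushed off its place on the pan (more than 30 mm off centre) (horizontal distance between tray and pan above 0.03 m).
It fails at once if another thing on the bench is displaced by more than 40 mm (distance of any of arch_tile, brick_a, brick_b, mallet, brush, scraper, tin from where it was at the start of the episode above 0.04 m).
It also fails if it takes over 58 s, if anything falls off the work surface, if the arm or the gripper's body presses on something with over 40 N, if the wrist force passes 120 N, or if a joint passes its speed limit or range.

## Working session

There is one attempt and no reset: what is moved stays moved. The work goes in short steps, Python scripts to look and compute and a tool call to move; the robot and the scene stay as the last step left them, time stands still between calls to the robot, and variables do not carry over. Pictures are saved under pics/ and viewed, and the job is handed in when it is done.

Besides the shell and the picture viewer there is one more tool, called after "Request:" in YAML: its name, and indented under it one key for each argument. drive_tool: Moves the arm, as the interface text tells. Its arguments: {"type":"object","properties":{"increments":{"type":"array"}},"required":["increments"]}

```bash
ls; mkdir -p pics; python3 - <<'E'
from plant import env
import cv2
s=env.observe(); print(s)
for n in ["scene","side","wrist"]:
    m=env.camera_model(n); print(n,m)
    cv2.imwrite(f"pics/{n}0.png",env.get_image(n)[:,:,::-1])
E
```

```text
pics
{'time': 0.0, 'q': array([ 1.07387658e+00,  8.79753541e-02,  1.37229282e+00, -1.09950703e-05,
        1.68360120e+00, -1.03106021e-01]), 'joint_vel': array([ 0.00079243,  0.0019158 ,  0.00015941, -0.00049429, -0.0019025 ,
        0.00030952]), 'joint_efforts': array([ 3.28926180e-04, -3.51872742e+01, -3.13269031e+01, -3.52729230e-04,
        1.10261780e-02, -1.18925158e-05]), 'tcp_pos': array([0.21080867, 0.50744432, 0.23010845]), 'tcp_rot': array([ 0.30724766,  1.549292  , -0.31068773]), 'contact_force': array([0.12951275, 0.50563214, 0.05911084]), 'torque': array([-0.04520705, -0.01194095,  0.00820605]), 'grip_width': 1.0019972857341382}
scene {'fov_y': 43.2299124858385, 'cx': 318.1555680708374, 'cy': 198.8758869947062, 'position': array([1.60382522, 0.80863077, 1.08528674]), 'orientation': array([-1.09427944, -2.22658513,  1.11626023])}
side {'fov_y': 48.47347562739157, 'cx': 323.02946398395346, 'cy': 199.81979327260945, 'position': array([-0.23435264, -0.81420347,  0.8453448 ]), 'orientation': array([-2.03850301,  0.80822678, -0.41442189])}
wrist {'fov_y': 59.686165415806904, 'cx': 318.41128483327367, 'cy': 193.84579322067484, 'T_tool_cam': array([[-2.60301641e-04, -2.95464422e-01,  9.55353708e-01,
        -1.42450665e-01],
       [ 9.99999813e-01, -6.05095413e-04,  8.53269584e-05,
         6.57029821e-04],
       [ 5.52869066e-04,  9.55353552e-01,  2.95464525e-01,
        -7.53470259e-02],
       [ 0.00000000e+00,  0.00000000e+00,  0.00000000e+00,
         1.00000000e+00]])}
```

View pics/scene0.png

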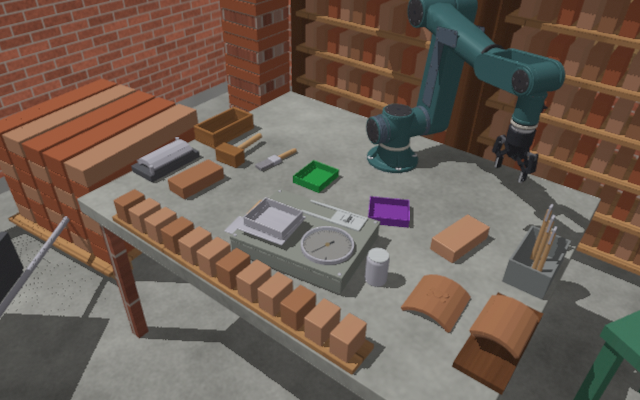

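View pics/side0.png

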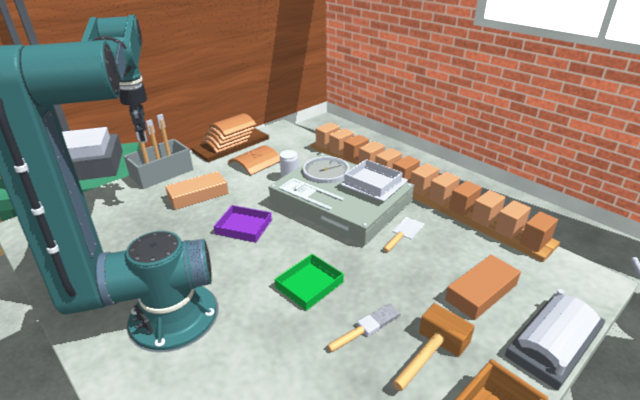

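View pics/wrist0.png

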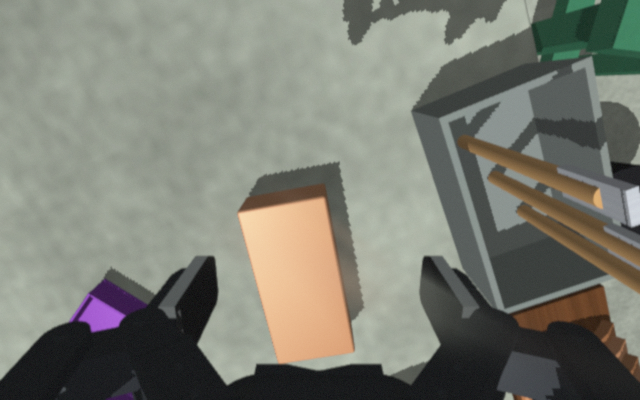

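The scene view shows the scale at about (305,245), with the dial at (328,244), the tray on the pan at (273,220) and the cover at (348,217). The green tray at (315,176) and the purple tray at (390,211) are decoys. I'll zoom in and measure.

```bash
cat > h.py <<'E'
import numpy as np, cv2
from scipy.spatial.transform import Rotation as R
from plant import env
def cam(n,s=None):
    m=env.camera_model(n); f=200/np.tan(np.radians(m['fov_y']/2))
    if n=='wrist':
        s=s or env.observe(); T=np.eye(4);T[:3,:3]=R.from_rotvec(s['tcp_rot']).as_matrix();T[:3,3]=s['tcp_pos']
        T=T@m['T_tool_cam']; return f,m['cx'],m['cy'],T[:3,:3],T[:3,3]
    return f,m['cx'],m['cy'],R.from_rotvec(m['orientation']).as_matrix(),np.array(m['position'])
def ray(c,u,v):
    f,cx,cy,Rm,p=c; d=Rm@np.array([(u-cx)/f,(v-cy)/f,1.]); return p,d/np.linalg.norm(d)
def onz(c,u,v,z):
    p,d=ray(c,u,v); return p+d*(z-p[2])/d[2]
def proj(c,X):
    f,cx,cy,Rm,p=c; q=Rm.T@(np.asarray(X,float)-p); return np.array([cx+f*q[0]/q[2],cy+f*q[1]/q[2]])
def crop(src,dst,x,y,w,h,k):
    i=cv2.imread(src)[y:y+h,x:x+w]; cv2.imwrite(dst,cv2.resize(i,None,fx=k,fy=k,interpolation=cv2.INTER_CUBIC))
E
python3 - <<'E'
from h import *
crop("pics/scene0.png","pics/c1.png",220,180,180,120,4)
crop("pics/side0.png","pics/c2.png",255,140,180,110,4)
E
```

```text
(no output)
```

View pics/c1.png

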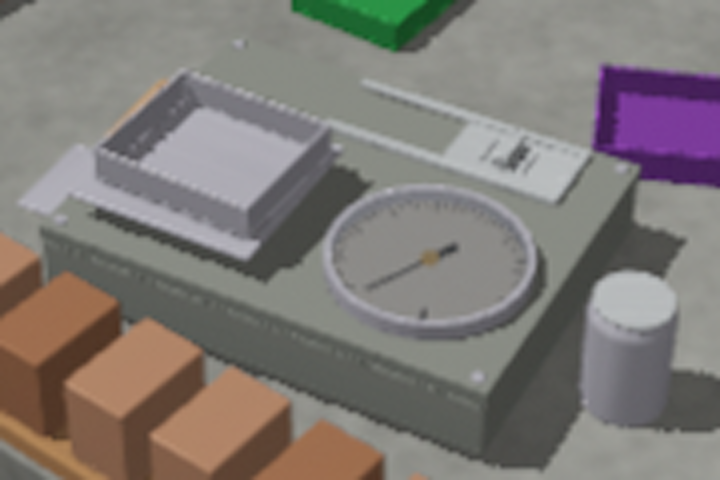

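View pics/c2.png

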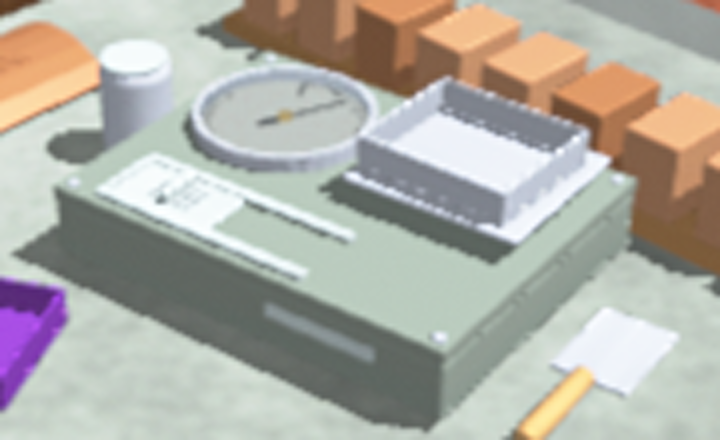

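```bash
python3 - <<'E'
from h import *
c=cam('scene'); d=cam('side')
for n,k,u,v in [('FL',c,638,170),('RL',c,485,405),('RR',c,42,228),('FL',d,58,190),('FR',d,440,350),('RR',d,637,178)]:
    x0,y0=(220,180) if k is c else (255,140)
    print(n,onz(k,x0+u/4,y0+v/4,.075).round(4))
print('dial',onz(c,220+430/4,180+258/4,.09),onz(d,255+285/4,140+116/4,.09))
print('tin',onz(c,220+630/4,180+290/4,.1))
s=env.observe(); print(R.from_rotvec(s['tcp_rot']).as_matrix())
E
```

```text
FL [0.4712 0.2217 0.075 ]
RL [0.7602 0.2747 0.075 ]
RR [ 0.8161 -0.0993  0.075 ]
FL [0.4615 0.2044 0.075 ]
FR [ 0.5281 -0.1545  0.075 ]
RR [ 0.8131 -0.1095  0.075 ]
dial [0.67395267 0.16359903 0.09      ] [0.6584366  0.14452679 0.09      ]
tin [0.62157149 0.30440107 0.1       ]
[[-8.56536743e-04  3.83695538e-01  9.23459258e-01]
 [-1.53313877e-03  9.23458007e-01 -3.83696440e-01]
 [-9.99998458e-01 -1.74444129e-03 -2.02717209e-04]]
```

Both views agree to about 1 cm: scale centre about (0.64, 0.055), yaw about 0.17, wheel about (0.526, 0.132), dial about (0.669, 0.156). Only the silver-grey tray on the pan fits the description, because the green one at (315,176) and the purple one at (390,211) are ruled out. Next I'll fly the wrist camera over the scale.

Request:
drive_tool:
  increments:
    - [[-0.2,-1.8,5.1,0,0],[-0.2,-1.8,5.1,0,0],[-0.2,-1.8,5.1,0,0],[-0.2,-1.8,5.1,0,0],[-0.2,-1.8,5.1,0,0],[-0.2,-1.8,5.1,0,0],[-0.2,-1.8,5.1,0,0],[-0.2,-1.8,5.1,0,0],[-0.2,-1.8,5.1,0,0],[-0.2,-1.8,5.1,0,0],[0,0,0,-0.14,0.3],[0,0,0,-0.14,0.3],[0,0,0,-0.14,0.3],[0,0,0,-0.14,0.3],[0,0,0,0,0.3]]

```text
time: 2.02
tcp_pos: [0.6128, 0.146, 0.2507]
tcp_rot: [-0.129, 1.568, 0.129]
contact_force: [-0.5, 0.2, 0.3]
grip_width: 0.704
```

```bash
python3 - <<'E'
from h import *
s=env.observe(); print(s['time'],s['tcp_pos'],R.from_rotvec(s['tcp_rot']).as_matrix().round(3),s['grip_width'],s['contact_force'])
cv2.imwrite("pics/w1.png",env.get_image('wrist')[:,:,::-1])
E
```

```text
2.025 [0.61278182 0.1459537  0.25073179] [[-0.001 -0.164  0.987]
 [-0.     0.987  0.164]
 [-1.     0.    -0.001]] 0.7035098604514902 [-0.49894393  0.15620105  0.32293261]
```

View pics/w1.png

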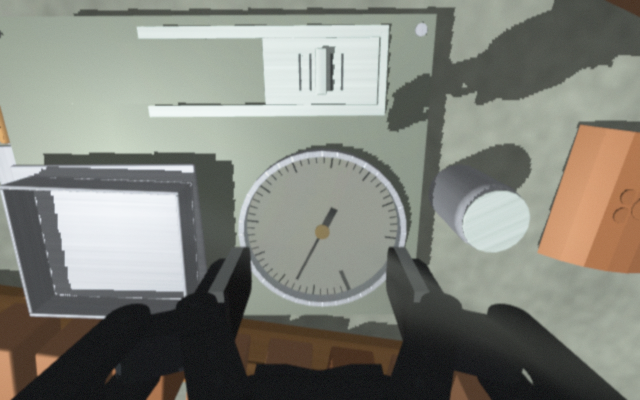

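The wrist view shows the dial centre at (322,232), zero mark at about (344,280), pointer tip at about (300,277), rib at about (323,71), and the cover shut against its right end at about (388,65). I'll measure these points.

```bash
python3 - <<'E'
from h import *
crop("pics/w1.png","pics/w1a.png",230,0,190,130,4)
crop("pics/w1.png","pics/w1b.png",230,145,185,160,4)
c=cam('wrist')
for n,u,v,z in [('rib',323,71,.091),('dial',322,232,.080),('zero',344,281,.080),('ptr',300,277,.082),('deckFL',454,9,.075),('bezL',239,228,.09),('bezR',407,228,.09)]: print(n,onz(c,u,v,z).round(4))
E
```

```text
rib [0.5264 0.1361 0.091 ]
dial [0.672  0.1598 0.08  ]
zero [0.7217 0.1909 0.08  ]
ptr [0.7232 0.1459 0.082 ]
deckFL [0.4609 0.2344 0.075 ]
bezL [0.6764 0.0815 0.09  ]
bezR [0.6508 0.2371 0.09  ]
```

View pics/w1a.png

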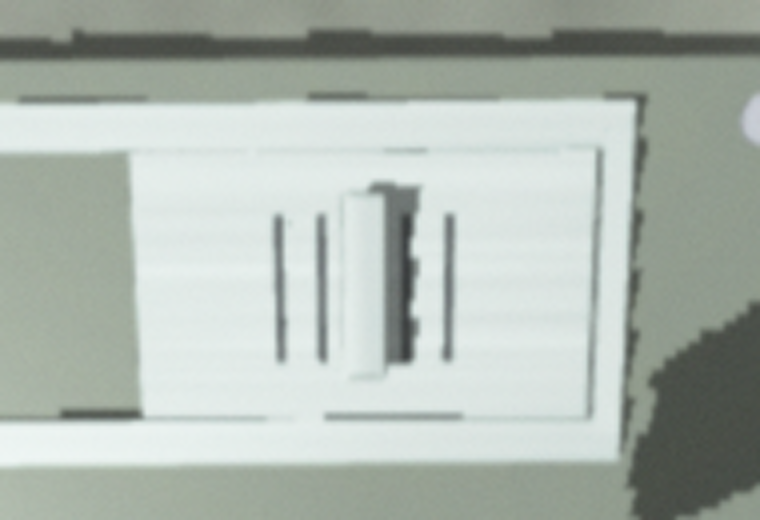

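View pics/w1b.png

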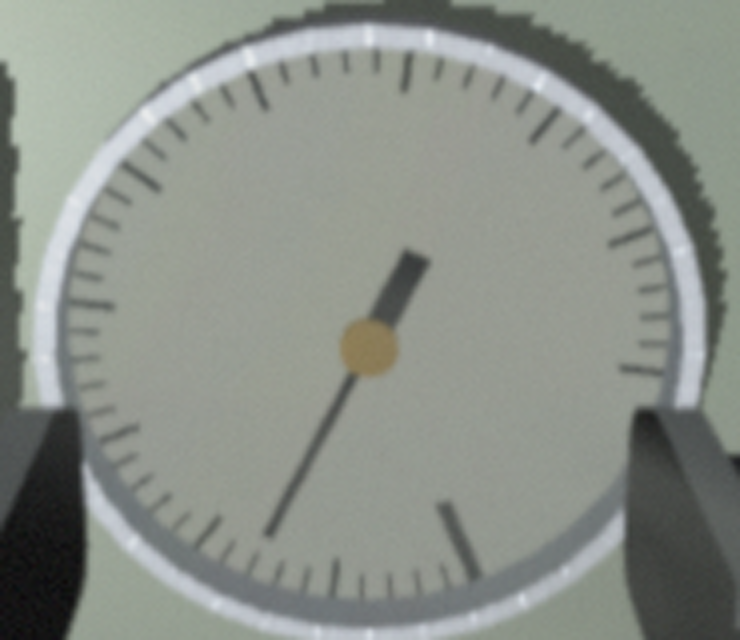

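Request:
drive_tool:
  increments:
    - [[0,0.25,-2.9,0,0.65],[0,0,-2.9,0,0.65],[0,0,-2.9,0,0.65],[4,0,0,0,0.65],[4,0,0,0,0.65],[4,0,0,0,0.65],[1.2,0,0,0,0.65],[1.2,0,0,0,0.65],[0,0,0,0,0.65]]

```text
time: 3.2
tcp_pos: [0.527, 0.1341, 0.1077]
tcp_rot: [-0.13, 1.566, 0.13]
contact_force: [-0.3, 0.4, 0.0]
grip_width: 0.347
```

```bash
python3 - <<'E'
from h import *
s=env.observe(); print(s['time'],s['tcp_pos'],s['grip_width'],s['contact_force'])
cv2.imwrite("pics/w2.png",env.get_image('wrist')[:,:,::-1])
E
```

```text
3.2 [0.527045   0.13413083 0.10770734] 0.3471597106660764 [-0.26342313  0.37355176  0.03134099]
```

View pics/w2.png

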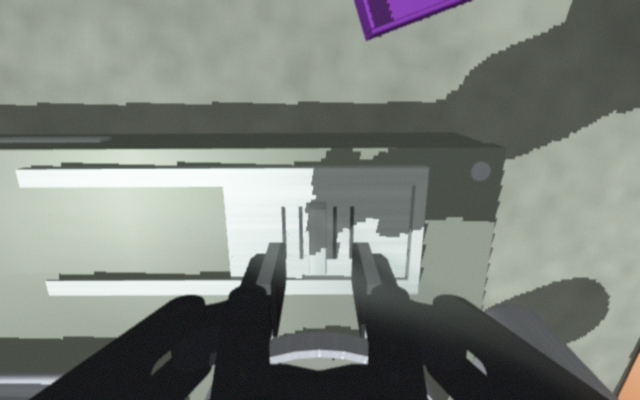

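The fingers (tips at about (275,250) and (363,250)) straddle the rib at about (318,235). I'll descend and then push to the scale's -y.

Request:
drive_tool:
  increments:
    - [[1.2,0,0,0,0.65],[0.9,0,0,0,0.65],[0.4,0,0,0,0.65],[0,0,0,0,0.65]]

```text
time: 3.75
tcp_pos: [0.5264, 0.134, 0.0817]
tcp_rot: [-0.131, 1.568, 0.131]
contact_force: [0.5, 0.4, 0.4]
grip_width: 0.35
```

Request:
drive_tool:
  increments:
    - [[0,-0.8,0,0,0.65],[0,-0.8,0,0,0.65],[0,-1.4,0,0,0.65],[0,-1.4,0,0,0.65],[0,-1.4,0,0,0.65],[0,-1.4,0,0,0.65],[0,-1.4,0,0,0.65],[0,-0.8,0,0,0.65],[0,0,0,0,0.65]]

```text
time: 4.88
tcp_pos: [0.542, 0.0403, 0.0821]
tcp_rot: [-0.13, 1.568, 0.129]
contact_force: [-0.6, 0.3, 0.4]
grip_width: 0.348
```

```bash
python3 - <<'E'
from h import *
s=env.observe(); print(s['time'],s['tcp_pos'],s['grip_width'],s['contact_force'])
cv2.imwrite("pics/w3.png",env.get_image('wrist')[:,:,::-1])
E
```

```text
4.875 [0.54201295 0.0402602  0.08206929] 0.34845503636728453 [-0.61604062  0.34836953  0.4020731 ]
```

View pics/w3.png

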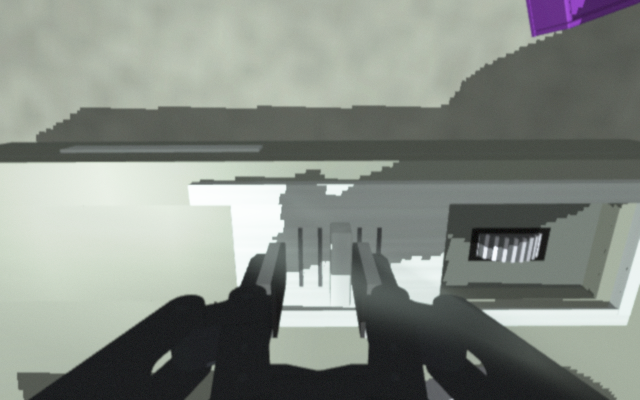

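The cover is mostly open and the wheel shows at (509,246) in its recess. I'll push the last bit, back off and lift.

Request:
drive_tool:
  increments:
    - [[0,-0.4,0,0,0.65],[0,-0.3,0,0,0.65],[0,0,0,0,0.65],[0,0.6,0,0,0.65],[-2.5,0,0,0,0.65],[-3,1,0,0,1],[-3,4,0,0,1],[0,4,0,0,1],[0,0,0,0,1]]

```text
time: 6.05
tcp_pos: [0.5274, 0.1317, 0.1682]
tcp_rot: [-0.133, 1.565, 0.134]
contact_force: [-0.2, -0.6, 0.6]
grip_width: -0.003
```

```bash
python3 - <<'E'
from h import *
c=cam('wrist'); s=env.observe(); print(s['time'],s['tcp_pos'],s['grip_width'],s['contact_force'])
cv2.imwrite("pics/w4.png",env.get_image('wrist')[:,:,::-1])
E
```

```text
6.05 [0.52738573 0.13167787 0.16822308] -0.0034208425800100633 [-0.20027757 -0.56629723  0.5949153 ]
```

View pics/w4.png

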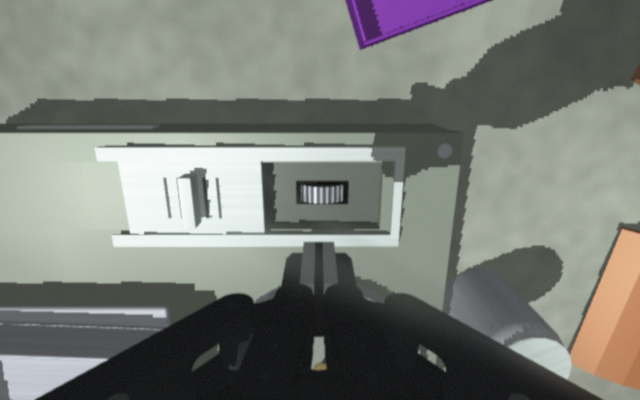

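```bash
python3 - <<'E'
from h import *
c=cam('wrist'); s=env.observe()
M=R.from_rotvec(s['tcp_rot']).as_matrix()
for u,v in [(322,192),(297,190),(348,190),(322,181),(322,203)]:
    X=onz(c,u,v,.072 if (u,v)==(322,192) else .07); print(X.round(4),(M.T@(X-s['tcp_pos'])*100).round(2))
print(proj(c,s['tcp_pos']))
crop("pics/w4.png","pics/w4a.png",240,130,180,150,4)
E
```

```text
[0.5243 0.1328 0.072 ] [ 9.56  0.31 -0.27]
[0.5264 0.1149 0.07  ] [ 9.77 -1.49 -0.36]
[0.5203 0.1511 0.07  ] [ 9.76  2.18 -0.36]
[0.5168 0.1315 0.07  ] [ 9.76  0.31 -1.03]
[0.5331 0.1343 0.07  ] [9.77 0.31 0.63]
[317.45710205 258.96718798]
```

View pics/w4a.png

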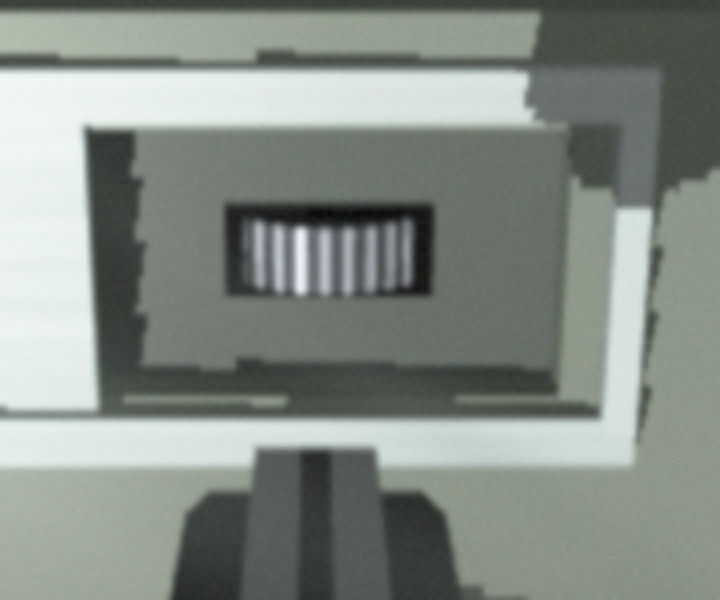

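Request:
drive_tool:
  increments:
    - [[3,0.9,-0.2,0,1],[3,0,0,0,1],[2,0,0,0,1],[1,0,0,0,1],[0,0,0,0,1],[0.3,0,0,0,1],[0,0,0,0,1]]

```text
time: 6.98
tcp_pos: [0.5246, 0.1377, 0.0751]
tcp_rot: [-0.13, 1.565, 0.13]
contact_force: [-0.1, 0.4, 0.4]
grip_width: 0.003
```

Request:
drive_tool:
  increments:
    - [[0.3,0,0,0,1],[0,-0.3,0,0,1],[0.1,0,0,0,1],[0,0,0,0,1]]

```text
time: 7.48
tcp_pos: [0.5252, 0.1348, 0.0719]
tcp_rot: [-0.13, 1.565, 0.131]
contact_force: [-2.2, 0.5, 7.1]
grip_width: -0.0
```

Request:
drive_tool:
  increments:
    - [[0,-0.3,0,0,1],[0,-0.3,0,0,1],[0,-0.3,0,0,1]]

```text
time: 7.85
tcp_pos: [0.5266, 0.1262, 0.0718]
tcp_rot: [-0.13, 1.565, 0.131]
contact_force: [-1.4, 0.8, 4.4]
grip_width: -0.003
```

```bash
python3 - <<'E'
from h import *
s=env.observe(); print(s['time'],s['tcp_pos'],s['contact_force'])
cv2.imwrite("pics/s1.png",env.get_image('scene')[:,:,::-1])
crop("pics/s1.png","pics/s1a.png",290,215,80,60,8)
E
```

```text
7.85 [0.52664287 0.12617237 0.07175866] [-1.39372922  0.78765649  4.35231648]
```

View pics/s1a.png

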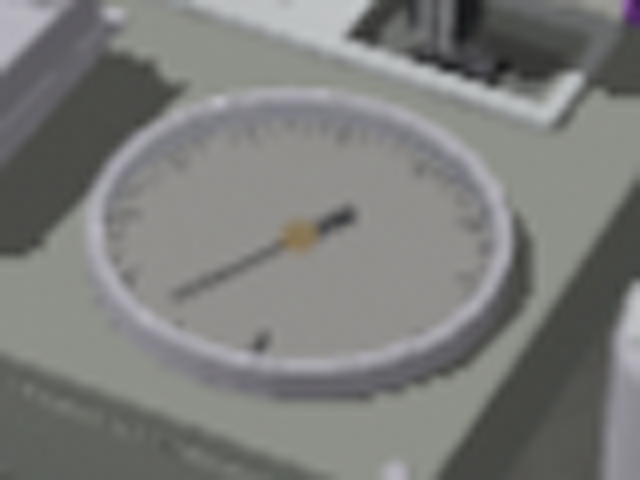

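```bash
cat >> h.py <<'E'
def ang(c,ctr,p,z=.083):
    a=onz(c,*ctr,z);b=onz(c,*p,z);d=(b-a)[:2];return np.arctan2(d[1],d[0]),np.hypot(*d)
E
python3 - <<'E'
from h import *
c=cam('scene')
f=lambda x,y:(220+x/4,180+y/4); g=lambda x,y:(290+x/8,215+y/8)
print([ang(c,f(430,258),f(*p)) for p in [(368,289),(424,313)]])
print([ang(c,g(300,235),g(*p)) for p in [(172,298),(262,343)]])
E
```

```text
[(np.float64(-0.26956073134799174), np.float64(0.05802071199919667)), (np.float64(0.560620754118967), np.float64(0.06037725527720768))]
[(np.float64(-0.2767065959419077), np.float64(0.059556057970001984)), (np.float64(0.4052575065372346), np.float64(0.061104201107703066))]
```

No slip: the dial moved 0.155 rad for 9 mm of drag, leaving about 0.68 rad, or 39 mm of rim. I'll keep stroking.

Request:
drive_tool:
  increments:
    - [[0,-0.2,0,0,1],[0,-0.1,0,0,1],[-0.8,0,0,0,1],[0,1.6,0,0,1],[0,0,0,0,1],[0.8,0,0,0,1],[0,0,0,0,1],[0,-0.3,0,0,1],[0,-0.3,0,0,1],[0,-0.3,0,0,1],[0,-0.3,0,0,1],[0,-0.3,0,0,1],[0,0,0,0,1]]

```text
time: 9.52
tcp_pos: [0.5271, 0.1236, 0.0713]
tcp_rot: [-0.13, 1.565, 0.13]
contact_force: [-0.8, 0.3, 6.5]
grip_width: -0.004
```

```bash
python3 - <<'E'
from h import *
s=env.observe(); print(s['time'],s['tcp_pos'],s['contact_force'])
cv2.imwrite("pics/s2.png",env.get_image('scene')[:,:,::-1])
crop("pics/s2.png","pics/s2a.png",290,215,80,60,8)
E
```

```text
9.525 [0.52707336 0.12364521 0.07131361] [-0.81956964  0.31293181  6.4690279 ]
```

View pics/s2a.png

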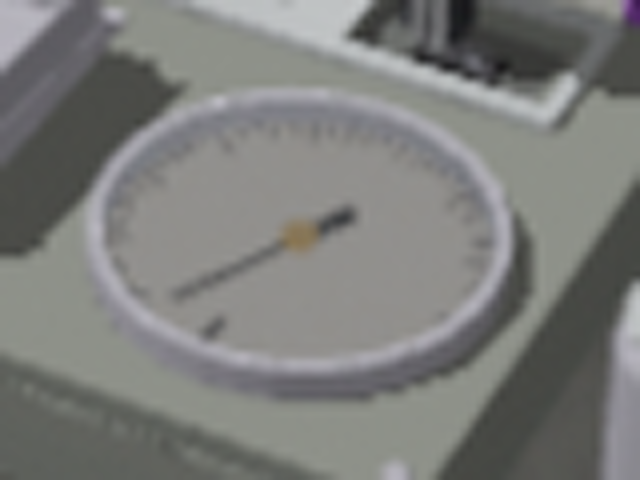

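```bash
python3 - <<'E'
from h import *
c=cam('scene')
g=lambda x,y:(290+x/8,215+y/8)
print([ang(c,g(300,235),g(*p)) for p in [(174,297),(213,328)]])
E
```

```text
[(np.float64(-0.27682301854797237), np.float64(0.05863831804582331)), (np.float64(0.08724196665120745), np.float64(0.061048137958823544))]
```

Request:
drive_tool:
  increments:
    - [[-0.8,0,0,0,1],[0,1.5,0,0,1],[0,0,0,0,1],[0.8,0,0,0,1],[0,0,0,0,1],[0,-0.3,0,0,1],[0,-0.3,0,0,1],[0,-0.3,0,0,1],[0,-0.3,0,0,1],[0,-0.3,0,0,1],[0,0,0,0,1],[-0.8,0,0,0,1],[-1.5,1.2,0,0,1],[-4,0,3,0,1],[-4,0,6,0,1],[0,0,3,0,1],[0,0,0,0,1]]

```text
time: 11.7
tcp_pos: [0.6362, 0.1553, 0.1681]
tcp_rot: [-0.131, 1.566, 0.131]
contact_force: [-1.0, 0.2, 0.2]
grip_width: -0.004
```

```bash
python3 - <<'E'
from h import *
s=env.observe(); print(s['time'],s['tcp_pos'],s['contact_force'])
cv2.imwrite("pics/w5.png",env.get_image('wrist')[:,:,::-1])
cv2.imwrite("pics/s3.png",env.get_image('scene')[:,:,::-1])
crop("pics/s3.png","pics/s3a.png",290,215,80,60,8)
E
```

```text
11.7 [0.63621568 0.15527156 0.16806587] [-1.04735106  0.17427027  0.20066828]
```

View pics/w5.png

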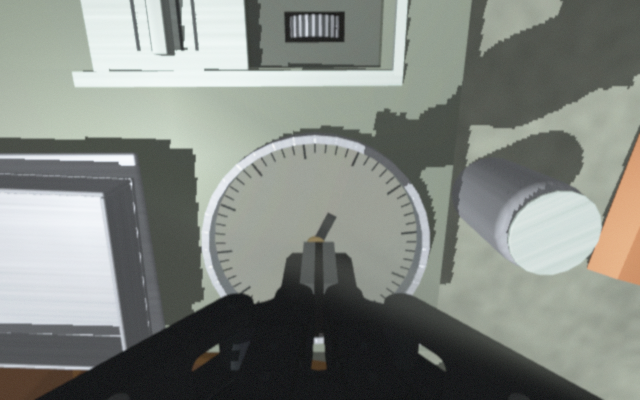

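View pics/s3a.png

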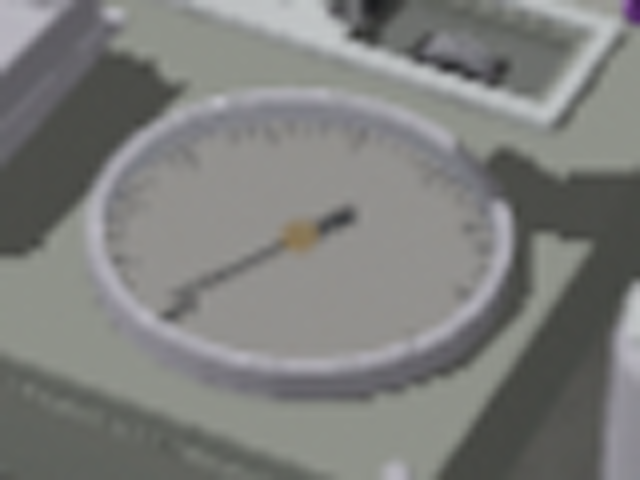

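Request:
drive_tool:
  increments:
    - [[-2,0,4,0,1],[-2,0,3,0,1],[0,0,0,0,1]]

```text
time: 12.18
tcp_pos: [0.7046, 0.1662, 0.2092]
tcp_rot: [-0.13, 1.565, 0.131]
contact_force: [-0.1, 0.2, 0.3]
grip_width: -0.003
```

```bash
python3 - <<'E'
from h import *
s=env.observe(); print(s['time'],s['tcp_pos'],s['tcp_rot'])
cv2.imwrite("pics/w6.png",env.get_image('wrist')[:,:,::-1])
crop("pics/w6.png","pics/w6a.png",220,90,190,150,4)
E
```

```text
12.175 [0.70459407 0.16623384 0.20924211] [-0.13031139  1.56466826  0.13085748]
```

View pics/w6a.png

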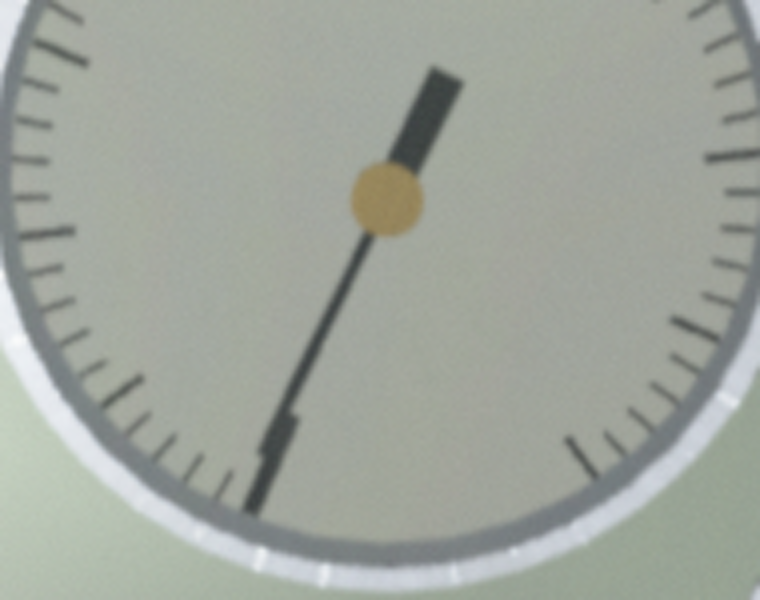

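```bash
python3 - <<'E'
from h import *
c=cam('wrist')
g=lambda x,y:(220+x/4,90+y/4)
for h in (0,.003):
  for n,p,z in [('tip',(264,456),.080+h),('zout',(251,513),.080),('zin',(292,415),.080)]:
    a=onz(c,*g(387,200),.080+h)
    b=onz(c,*g(*p),z); d=b-a; print(h,n,np.arctan2(d[1],d[0]).round(4),np.hypot(d[0],d[1]).round(4))
E
```

```text
0 tip -0.2835 0.0582
0 zout -0.2456 0.0708
0 zin -0.2517 0.0477
0.003 tip -0.2835 0.0576
0.003 zout -0.2432 0.0713
0.003 zin -0.2482 0.0481
```

The zero mark is about 0.036 rad (2.1 mm) short of the pointer, already within tolerance. I'll centre it with one more 2 mm roll.

Request:
drive_tool:
  increments:
    - [[0,0,-6,0,1],[0,0,-6,0,1],[2,-0.1,-5,0,1],[4,0,-1.3,0,1],[4,0,0,0,1],[2,0,0,0,1],[1.3,0,0,0,1],[0,0,0,0,1],[0.6,0,0,0,1],[0,0,0,0,1]]

```text
time: 13.48
tcp_pos: [0.5245, 0.1348, 0.0719]
tcp_rot: [-0.13, 1.564, 0.131]
contact_force: [-3.7, -0.9, 8.1]
grip_width: -0.002
```

Request:
drive_tool:
  increments:
    - [[0,-0.1,0,0,1],[0,-0.1,0,0,1],[0,0,0,0,1],[-0.8,0,0,0,1],[-1.5,0,0,0,1],[-4,0,3,0,1],[-4,0,6,0,1],[-2,0,6,0,1],[-2,0,3.3,0,1],[0,0,0,0,1],[0,0,0,0,1]]

```text
time: 14.85
tcp_pos: [0.6952, 0.1613, 0.2062]
tcp_rot: [-0.131, 1.568, 0.131]
contact_force: [-0.7, -0.3, -0.7]
grip_width: -0.001
```

```bash
python3 - <<'E'
from h import *
s=env.observe(); print(s['time'],s['tcp_pos'],s['tcp_rot'])
cv2.imwrite("pics/w7.png",env.get_image('wrist')[:,:,::-1])
crop("pics/w7.png","pics/w7a.png",220,90,190,150,4)
E
```

```text
14.85 [0.69520717 0.16132998 0.20618373] [-0.13056673  1.56801348  0.13053945]
```

View pics/w7a.png

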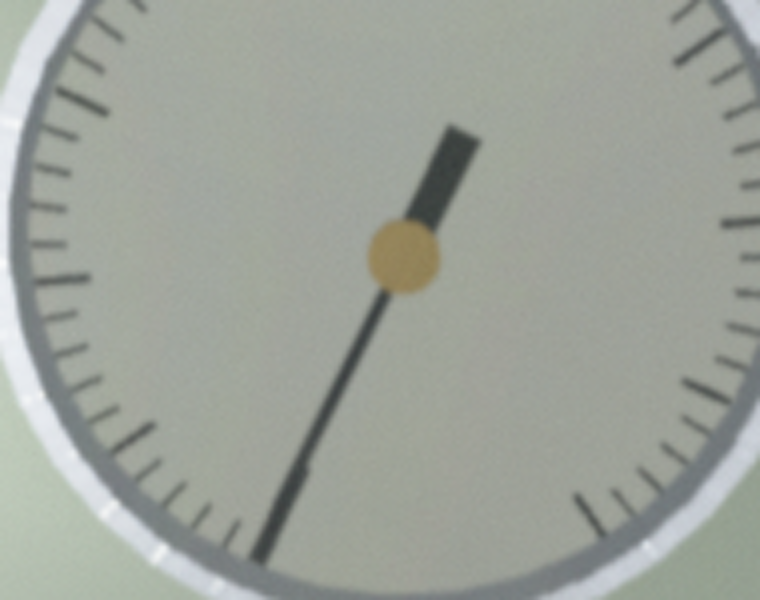

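View pics/w7.png

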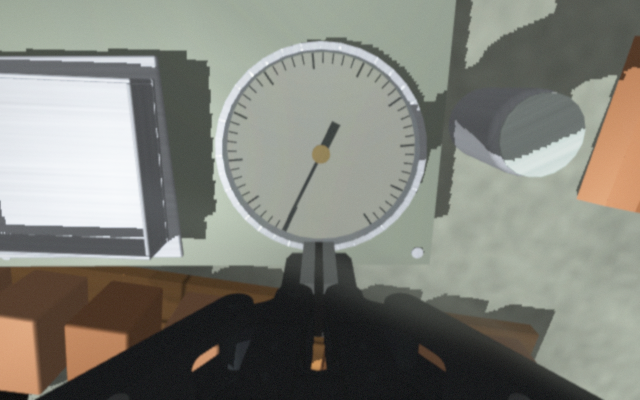

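The zero mark now lies right under the pointer at (287,225). Next I'll shut the cover.

Request:
drive_tool:
  increments:
    - [[0,0,-6,0,1],[0,0,-6,0,1],[0,-4.2,-5.2,0,0.65],[0,-5,0,0,0.65],[4,0,0,0,0.65],[4,0,0,0,0.65],[1,0,0,0,0.65],[0,0,0,0,0.65]]

```text
time: 15.9
tcp_pos: [0.5434, 0.0457, 0.1164]
tcp_rot: [-0.131, 1.568, 0.131]
contact_force: [0.5, 0.4, 0.0]
grip_width: 0.35
```

```bash
python3 - <<'E'
from h import *
s=env.observe(); print(s['time'],s['tcp_pos'],s['grip_width'])
cv2.imwrite("pics/w8.png",env.get_image('wrist')[:,:,::-1])
E
```

```text
15.9 [0.54344744 0.04567638 0.11635075] 0.34997940879341244
```

View pics/w8.png

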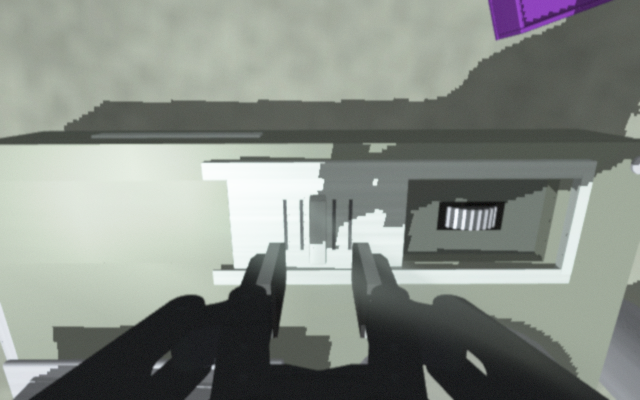

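The rib sits centred between the fingers. I'll lower and push to +y.

Request:
drive_tool:
  increments:
    - [[1.5,0,-0.2,0,0.65],[1.4,0,0,0,0.65],[0.5,0,0,0,0.65],[0,0,0,0,0.65],[0,0.8,0,0,0.65],[0,0.8,0,0,0.65],[0,1.4,0,0,0.65],[0,1.4,0,0,0.65],[0,1.4,0,0,0.65],[0,1.4,0,0,0.65],[0,1.4,0,0,0.65],[0,0.8,0,0,0.65],[0,0.2,0,0,0.65],[0,0,0,0,0.65]]

```text
time: 17.7
tcp_pos: [0.5261, 0.1402, 0.0821]
tcp_rot: [-0.13, 1.568, 0.131]
contact_force: [-0.4, 0.4, -0.3]
grip_width: 0.35
```

Request:
drive_tool:
  increments:
    - [[0,0.2,0,0,0.65],[0,0.2,0,0,0.65],[0,0,0,0,0.65]]

```text
time: 18.08
tcp_pos: [0.5255, 0.1437, 0.0821]
tcp_rot: [-0.13, 1.568, 0.13]
contact_force: [-1.0, -2.4, -0.9]
grip_width: 0.35
```

Request:
drive_tool:
  increments:
    - [[0,0.1,0,0,0.65],[0,0.1,0,0,0.65],[0,0,0,0,0.65]]

```text
time: 18.45
tcp_pos: [0.5254, 0.1446, 0.0821]
tcp_rot: [-0.132, 1.567, 0.128]
contact_force: [-0.2, -5.5, -0.7]
grip_width: 0.35
```

Request:
drive_tool:
  increments:
    - [[0,0.2,0,0,0.65],[0,0,0,0,0.65],[0,-0.9,0,0,0.65],[0,0,0,0,0.65],[-3,0,0,0,0.65],[-5,0,3,0,0.65],[-5,0,5.5,0,0.3],[0,0,5.5,0,0.3],[0,0,0,0,0.3],[0,0,0,0,0.3]]

```text
time: 19.7
tcp_pos: [0.6554, 0.1611, 0.2034]
tcp_rot: [-0.13, 1.569, 0.132]
contact_force: [-0.5, -0.6, -0.2]
grip_width: 0.697
```

```bash
python3 - <<'E'
from h import *
s=env.observe(); print(s['time'],s['tcp_pos'],s['contact_force'])
cv2.imwrite("pics/w9.png",env.get_image('wrist')[:,:,::-1])
cv2.imwrite("pics/s9.png",env.get_image('scene')[:,:,::-1])
crop("pics/s9.png","pics/s9a.png",220,180,180,120,4)
E
```

```text
19.7 [0.65543523 0.1610846  0.20341317] [-0.45240459 -0.59917833 -0.23766705]
```

View pics/w9.png

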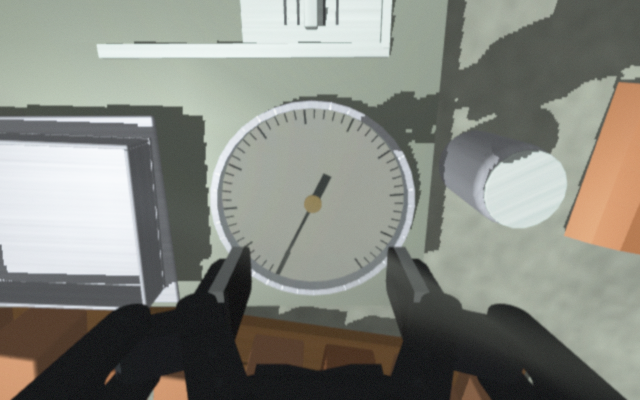

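View pics/s9a.png

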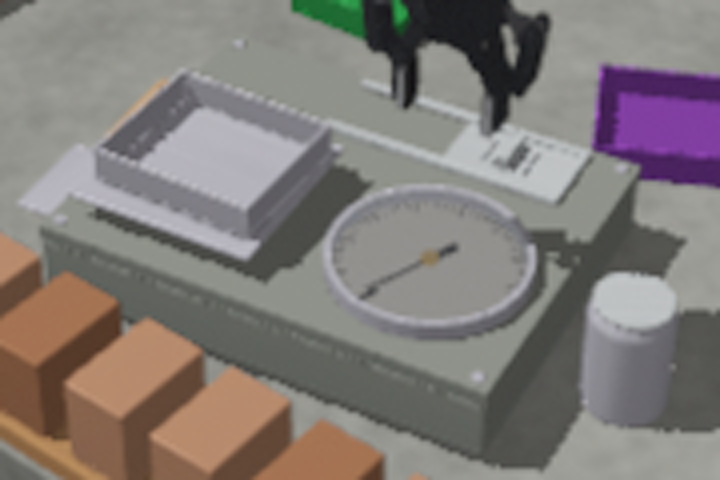

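The dial is still aligned with the pointer, and the cover looks shut. I'll do one check of the cover's gap from higher up.

Request:
drive_tool:
  increments:
    - [[-2.5,0,-2.2,0,0.3],[-2.3,0,-2.1,0,0.3],[0,0,0,0,0.3],[0,0,0,0,0.3]]

```text
time: 20.3
tcp_pos: [0.6132, 0.1535, 0.2526]
tcp_rot: [-0.13, 1.566, 0.131]
contact_force: [0.1, 0.5, 0.3]
grip_width: 0.7
```

```bash
python3 - <<'E'
from h import *
s=env.observe(); print(s['time'],s['tcp_pos'],s['contact_force'],np.abs(s['joint_vel']).max())
cv2.imwrite("pics/wa.png",env.get_image('wrist')[:,:,::-1])
a=cv2.imread("pics/wa.png")
A=cv2.resize(a[0:130,230:420],None,fx=3,fy=3,interpolation=cv2.INTER_CUBIC)
B=cv2.resize(a[200:310,230:420],None,fx=3,fy=3,interpolation=cv2.INTER_CUBIC)
cv2.imwrite("pics/wab.png",np.vstack([A,B])[:600])
E
```

```text
20.3 [0.61321211 0.15348298 0.25257342] [0.05558983 0.47522445 0.31423151] 0.035106375987888065
```

View pics/wab.png

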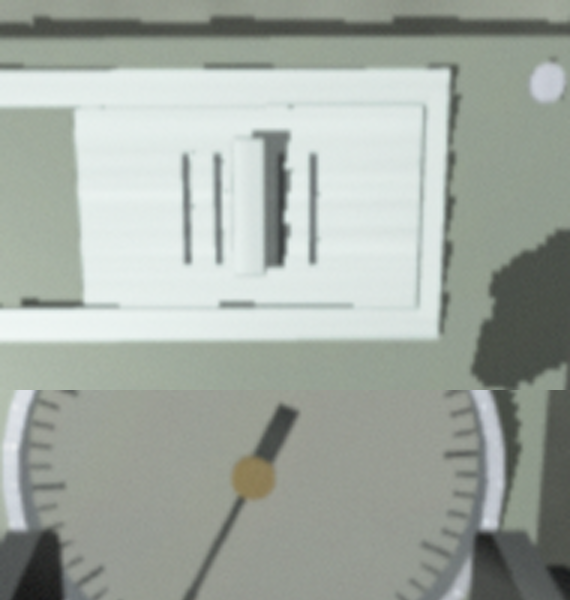

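The cover sits against its stop, with a smaller gap than at the start. The arm is clear and at rest, so I'm handing in.

```bash
python3 -c "
from plant import env
print(env.sign_off())"
```

```text
the job is handed in; nothing more can be done
None
```

The scale is tared and handed in at about 20 s of the 58 s allowed. The hand-in reports no verdict, so the results below are from my own camera and force checks.

- **Cover open:** I slid it right open with the fingers loosely astride the rib.
- **Zero wheel:** I rolled it to -y in four short drags with the closed fingertip, pressing with about 4–8 N. A wrist picture part-way showed the zero mark about 2 mm short. After the last 2 mm roll it lay directly in line with the pointer.
- **Cover shut:** I pushed the rib back until the force rose to about 5.5 N at the stop. The last close-up shows only a hairline gap, smaller than at the start.
- **Final state:** After shutting, the mark was still under the pointer. The tray and the neighbouring things in view looked unmoved, and the arm was clear of everything.

**Disagreement:** before the last full drag, the coarser scene camera put the mark 0.36 rad short, which would have left about 0.10 rad after it. The wrist view then showed only 0.036 rad, and I went by the wrist view. I judged the final alignment by eye and did not compute it again.

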